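# Uncover the lip balm and twist its cap open

## Robot

A 6-joint arm with a two-finger parallel gripper is mounted at the origin on the work surface. World frame = base frame: x ahead of the robot, y to its left, z up, the work surface at z = 0. Lengths are in m, angles in rad, forces in N, time in s.
With the tool pointing down it reaches from about 0.35 to 0.975 m from the base axis. Payload 17.4 kg.
Tool frame: the origin (TCP) lies midway between the tips of the shut fingers; the grasp point (between the pads) lies ctrl.grip_point_offset behind it (ctrl.grip_point_offset is the distance from the TCP to the grasp point, in m); z points along the fingers, y is the line along which they close (so a half turn about z gives the same grasp; the last joint's range is limited). The gripper opens to 85 mm and grips with 20 to 120 N. Pads are 22 mm wide; open, the fingers measure 114 mm over their backs; the gripper's body (76 mm by 85 mm) begins 54 mm behind the grasp point. The pads swing forward as they close: fully open they stand 13 mm farther back than shut.
Start: joints at [-0.038, 0.116, 1.442, -0, 1.584, -0.038], TCP at [0.675, -0, 0.231] pointing down, gripper open.
Joint ranges: [-2.83, 2.83], [-0.83, 2.19], [0.07, 2.5], [-1.14, 4.28], [0.01, 3], [-2.97, 2.97]. Speed limits (rad/s): [1.89, 1.89, 2.22, 3.14, 3.14, 3.14].

## Interface

Orientations are given as a unit quaternion [x, y, z, w].
In Python, from cell import ctrl gives the robot as it stands.
- The arm moves only by the tool jog_arm, never from a script. Its argument "motion" is a list of rows, each a list of 7 numbers: the shift along the tool's x, y, z in units of 50 cm (1.0 is 50 cm), then the turn, a rotation vector about the tool's x, y, z in units of 90 degrees (1.0 is 90 degrees), then the closure, from 0 (fully open) to 1 (shut). A call has 1 to 20 rows; each row is the pose to reach, as a shift and turn from the pose commanded when the call began, along the tool's axes at that moment; what a row does not reach only later rows make up. A row lasts 1/10 s, in which the tool goes at most 50 mm and 8.59 degrees, less where a joint would pass 70% of its speed; a pose out of reach is approached as far as the arm can. A call with a number of a shift or a turn outside -1 to 1 is refused whole. A call with a gripper value outside its range is refused whole. The fingers move at their own pace and stop on an object; "newtons" is the grip in N (left out, the last holds). Time passes only in rows, so rows that repeat a pose let the fingers close. It gives the time, the measured TCP pose, the force, the opening and the grip force at its end, in the units of the state.
- ctrl.get_state(): the state, without advancing time (a new reading comes with each control period).
- ctrl.get_image(name): name is "scene" or "side" or "wrist"; returns a dict with "image" (384x512x3 uint8, red, green, blue), "mtx" (3x3 intrinsics, pixels), "R" (3x3) and "t" (3): a world point X has camera coordinates R X + t; the wrist camera has in their place "tool_from_camera" (4x4, takes a point from camera to tool coordinates, whose origin is the TCP and whose axes are the flange's). Camera axes: x right, y down, z forward; pixel columns grow to the right and rows downward; lengths in m; the calibration is good to about 2 mm. A picture is of the moment at which its call begins: read the wrist's pose just before it. There is no depth.
- ctrl.hand_in(): hands the job in; it is judged then, once.
The state is a dict: "t": time; "joint_positions": joint angles; "dq": joint speeds; "joint_torque": joint torques, N m; "tool_pos": TCP position; "tcp_rot": TCP orientation; "ft_force": force on the tool from outside, world axes, zero at the start; "moment": the same for the moment, N m; "opening": opening from 0.0 (shut) to 1.0 (fully open); "finger_force": force on a finger pad.
Only numpy, scipy, OpenCV 4.12 (cv2) and the standard library are available. Lean on these libraries where they do the work, as an engineer would, in place of code of your own. Each camera call takes 0.05 s, during which the arm holds its last target. There are 200 camera calls.

## Task

The lip balm on the tray is shut away under the glass cloche. Lift the cloche off without knocking it against the balm, set it down softly and upright with its whole rim on the round cork coaster, then twist the balm's cap anticlockwise (seen from above) as far as it goes. Leave everything else where it stands.

Things in the scene. Friction and masses are not known exactly. Their poses are not given: they have to be found in the camera images.
- cloche: Loose clear glass cloche (bell cover), open below, 250 g nominal, standing over the lip balm. Round, outer diameter 104 mm, wall 4 mm, 112 mm tall to the top of its dome, 150 mm with its knob; inside it is 96 mm wide up to 78 mm above the rim, tapering to about 82 mm at 100 mm, and 107 mm high. Origin: centre of its rim's underside; z up along its axis.
- cloche_knob (a point): Grip point of the cloche: centre of its solid glass knob, 138 mm above the rim, on the axis. The knob is a cylinder 25 mm across and 24 mm tall on a thin neck (knob from 126 to 150 mm above the rim); the dome's flat top (56 mm across) lies 26 mm below this point.
- coaster: Round cork coaster, 144 mm across, 6 mm thick, fixed flat on the dresser to the left or the right of the tray. Origin: centre of its underside, so its top is 6 mm higher.
- balm_case: Lip balm case: upright red plastic tube 26 mm across, fixed in a square bamboo block (44 x 44 x 22 mm) that is fixed to the tray; it cannot move. It starts under the cloche, within 4 mm of the cloche's axis. Origin: centre of the block's underside, on the tray's floor. With its cap it is 86 mm tall (89 mm over the cap's ridge). z up; a dark mark on the block lies on its +x side.
- cap_grip (a point): Grip point of the lip balm's twist cap: on its vertical axis, 74 mm above the case's origin. The cap is a ribbed red plastic cylinder 30 mm across and 28 mm tall (58 to 86 mm above the origin) with a 13 mm long, 3 mm high pointer ridge on its top, running from the centre outward. It turns with the cap.
- balm_cap (a joint): Turn of the cap in rad, about the vertical: 0 = screwed shut (ridge over the dark mark), growing anticlockwise seen from above, stop at 2.0 = fully open. The cap is captive: it only turns, neither rising nor coming off. Turning it takes about 0.04 N m; it stays where it is left. It starts somewhere between 0 and 0.5, so it may need more than one grasp.
- tray: Square bamboo tray, 300 x 300 mm, rim 18 mm high, walls and floor 6 mm thick, fixed on the dresser. Origin: centre of its underside.
- stand: Bystander: loose three-tier white ceramic jewellery stand on the tray, on the robot's side of it, 163 mm tall; tiers 96, 78 and 58 mm across at 12, 73 and 123 mm height. Origin: centre of its underside.
- pin1: Bystander: loose aluminium hair pin, U-shaped, 65 x 16 mm, 4 mm thick, lying on the tray. Origin: its middle, underside.
- pin2: Bystander: a second, equal hair pin lying on the tray. Origin: its middle, underside.
- trinket_box: Bystander: fixed dark wooden box, 104 x 84 x 54 mm, on the other side of the tray from the coaster. Origin: centre of its underside.
- perfume: Bystander: loose amber glass bottle 50 x 30 mm, 93 mm tall with its brass cap, far left on the dresser. Origin: centre of its underside.
- cream_jar: Bystander: loose white ceramic jar with a metal lid, 60 mm across, 45 mm tall, far right on the dresser. Origin: centre of its underside.
- hairbrush: Bystander: loose wooden hairbrush, 200 mm long, lying on the near right of the dresser. Origin: its middle, underside.
There are look-alikes about, which are no part of the job. Leave any green, pink or turquoise look-alike of the cloche alone.

How it is judged:
On the way, in this order (a step that is already met when the one before it is completed fails the run):
1. the cloche stands upright and released, its whole rim on the cork coaster (horizontal distance between cloche and coaster below 0.02 m and z of cloche in the frame of coaster between 0.003 and 0.009 m and angle between cloche's own z axis and vertical below 0.06 rad and linear speed of cloche below 0.03 m/s and contact force between the fingers and cloche below 0.1 N), for 0.2 s.
2. the lip balm's cap is twisted fully open (value of joint balm_cap above 1.85 rad), for 0.2 s.
At the end, for the whole second after the job is handed in: The cloche stands at rest and released, upright within 0.06 rad, with its whole rim on the coaster (centres within 20 mm, underside at the coaster's top within 3 mm), and the cap is turned to more than 1.85 of its 2.0 rad (all of step 1 and value of joint balm_cap above 1.85 rad); the robot touches nothing.
It fails at once if the glass cloche is tipped by more than 0.5 rad (angle between cloche's own z axis and vertical above 0.5 rad).
It fails at once if the cloche is dropped: it falls free of the fingers faster than 0.5 m/s (from more than about 12 mm) (linear speed of cloche above 0.5 m/s and contact force between the fingers and cloche below 0.05 N).
It fails at once if the cloche is knocked against the lip balm with more than 8 N (contact force between cloche and balm_case above 8 N).
It fails at once if a bystander (jewellery stand, hair pins, perfume bottle, cream jar, hairbrush) is shifted by more than 25 mm (distance of any of stand, pin1, pin2, perfume, cream_jar, hairbrush from where it was at the start of the episode above 0.025 m).
It fails at once if the jewellery stand or the perfume bottle is tipped by more than 0.5 rad (angle between any of stand, perfume's own z axis and vertical above 0.5 rad).
It also fails if it takes over 61 s, if anything falls off the work surface, if the arm or the gripper's body presses on something with over 40 N, if the wrist force passes 120 N, or if a joint passes its speed limit or range.

## Working session

There is one attempt and no reset: what is moved stays moved. The work goes in short steps, Python scripts to look and compute and a tool call to move; the robot and the scene stay as the last step left them, time stands still between calls to the robot, and variables do not carry over. Pictures are saved under pics/ and viewed, at most 10 in all, crops included, and the job is handed in when it is done.

Besides the shell and the picture viewer there is one more tool, called after "Call:" as name(argument=value, ...), one argument or row to a line, values as JSON. jog_arm: Moves the arm, as the interface text tells. Its arguments: {"type":"object","properties":{"motion":{"type":"array"},"newtons":{"type":"number"}},"required":["motion"]}

```bash
mkdir -p pics; python3 - <<'E'
from cell import ctrl
import cv2,numpy as np,pickle
s=ctrl.get_state();print(s, ctrl.grip_point_offset)
for n in("scene","side","wrist"):
    d=ctrl.get_image(n);cv2.imwrite(f"pics/{n}0.png",d["image"][...,::-1]);pickle.dump(d,open(f"{n}0.pkl","wb"))
    print(n,{k:np.round(v,4).tolist() for k,v in d.items() if k!="image"})
a=[cv2.imread(f"pics/{n}0.png") for n in("scene","side")]
for n,i in zip("ab",a): cv2.imwrite(f"pics/big_{n}.png",cv2.resize(i,(800,600),interpolation=cv2.INTER_CUBIC))
E
```

```text
{'t': 0.0, 'joint_positions': array([-3.78420925e-02,  1.16507537e-01,  1.44227470e+00,  2.31012588e-05,
        1.58403024e+00, -3.78110742e-02]), 'dq': array([ 0.00056276, -0.00060135,  0.00213807,  0.00063985, -0.00021693,
        0.00118931]), 'joint_torque': array([-3.01628024e-03, -7.32023120e+01, -6.32483125e+01, -3.67824050e-04,
        6.55109907e-03, -4.52531231e-05]), 'tool_pos': array([ 6.74799439e-01, -2.30531987e-05,  2.30541792e-01]), 'tcp_rot': array([ 7.07117513e-01,  7.07095786e-01, -4.06184477e-04, -4.55125901e-04]), 'ft_force': array([-0.02530567,  0.08396712,  0.02001952]), 'moment': array([ 0.05271116,  0.0153289 , -0.0098017 ]), 'finger_force': 0.0, 'opening': 1.0007749273825532} 0.0187
scene {'mtx': [[495.7899, 0.0, 254.9703], [0.0, 495.7899, 195.0663], [0.0, 0.0, 1.0]], 'R': [[-0.6619, 0.7495, -0.0144], [0.5385, 0.462, -0.7047], [-0.5215, -0.4741, -0.7094]], 't': [0.3874, -0.1956, 1.7358]}
side {'mtx': [[415.422, 0.0, 252.4284], [0.0, 415.422, 196.1244], [0.0, 0.0, 1.0]], 'R': [[0.9936, -0.1124, -0.0128], [-0.07, -0.5215, -0.8504], [0.0889, 0.8458, -0.526]], 't': [-0.5354, 0.1155, 1.1771]}
wrist {'mtx': [[268.4628, 0.0, 251.4053], [0.0, 268.4628, 187.2085], [0.0, 0.0, 1.0]], 'tool_from_camera': [[-0.0012, -0.9537, -0.3008, 0.077], [1.0, -0.0011, -0.0004, 0.0012], [0.0001, -0.3008, 0.9537, -0.143], [0.0, 0.0, 0.0, 1.0]]}
```

View pics/big_a.png

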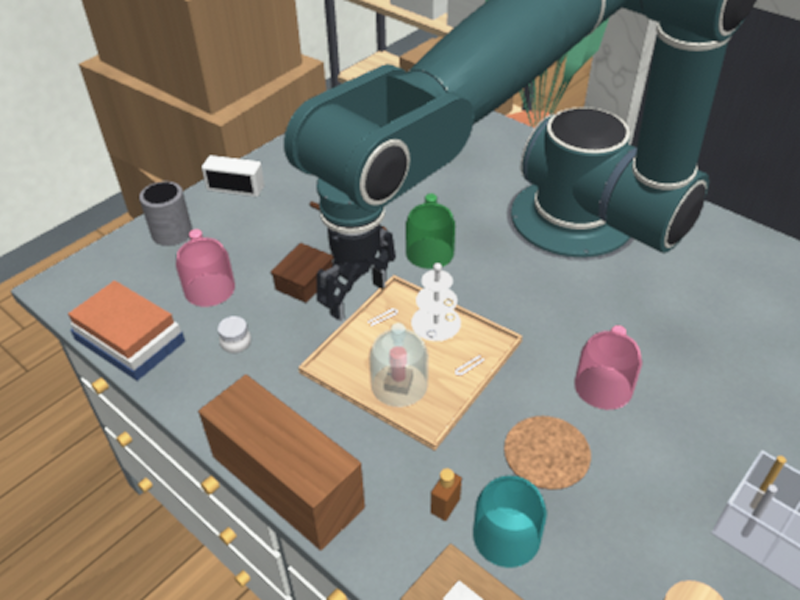

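View pics/big_b.png

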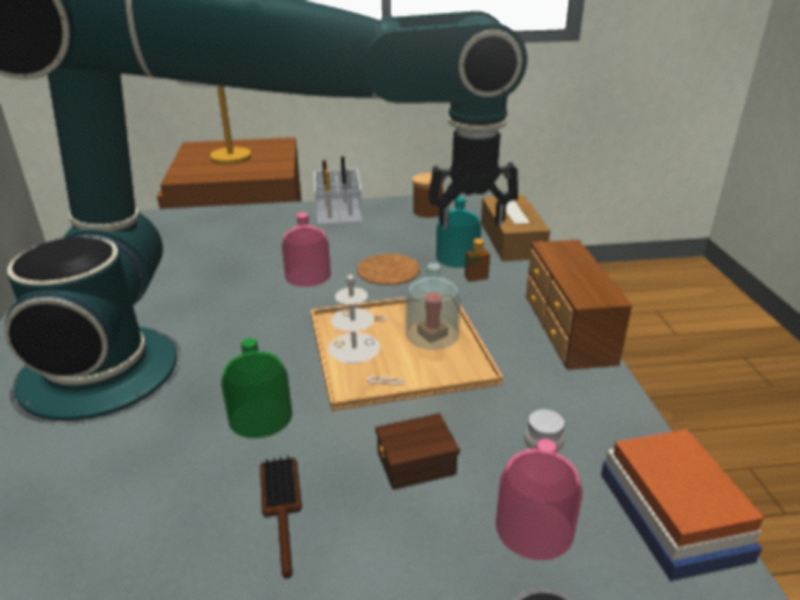

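The only clear cloche is the target: knob at (398,331) in the scene picture and (433,269) in the side picture, over the red balm on the tray. Look-alikes in the scene picture are pink (205,268), pink (608,368), green (430,232) and turquoise (510,520). The coaster is at (547,452). I'll check the choice in a close crop.

```bash
python3 - <<'E'
import cv2,numpy as np
a=cv2.imread("pics/scene0.png");b=cv2.imread("pics/side0.png")
def c(i,x,y,w=70,h=70,s=5):
    return cv2.resize(i[y:y+h,x:x+w],(400,300*1),interpolation=cv2.INTER_CUBIC)
# scale: 80x60 ->400x300 (x5)
f=lambda i,x,y:cv2.resize(i[y:y+60,x:x+80],(400,300),interpolation=cv2.INTER_CUBIC)
m=np.vstack([np.hstack([f(a,215,204),f(b,237,165)]),np.hstack([f(a,310,259),f(b,208,142)])])
cv2.imwrite("pics/crop1.png",m)
E
```

```text
(no output)
```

View pics/crop1.png

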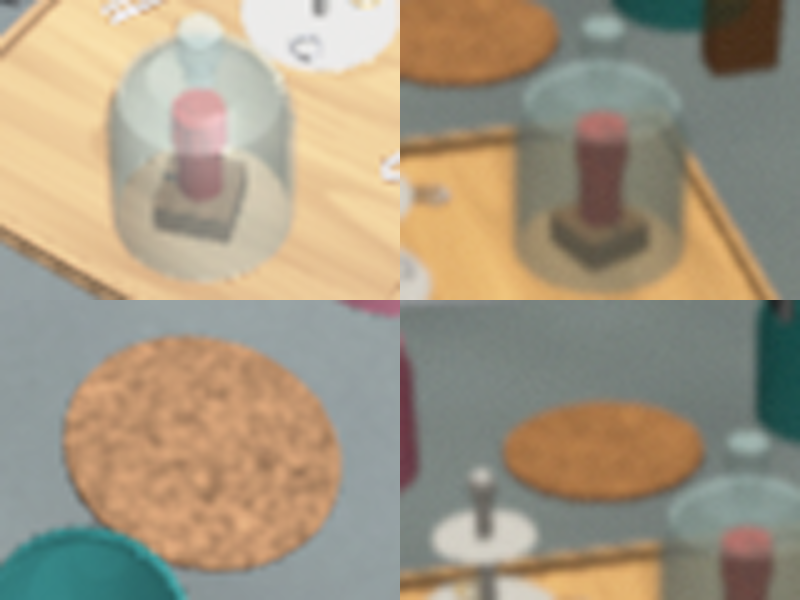

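The crop shows the clear cloche over the red balm. The knob centre is at crop (200,33) in the scene view and (203,28) in the side view. The coaster's top centre is at about (202,151) and (203,148), in the lower panels.

```bash
cat > h.py <<'E'
import cv2,numpy as np,pickle
from scipy.optimize import least_squares
C={n:pickle.load(open(f"{n}0.pkl","rb")) for n in("scene","side")}
def proj(d,X): p=d["mtx"]@(np.array(d["R"])@X+d["t"]); return p[:2]/p[2]
def tri(px,z=None,w=20):
    f=lambda X:np.concatenate([proj(C[n],X)-p for n,p in px.items()]+([] if z is None else [[(X[2]-z)*w*1e2]]))
    r=least_squares(f,[.7,0,.1]);return np.round(r.x,4),np.round(r.fun,2)
def cr(x,y,ox,oy): return np.array([(x+.5)/5-.5+ox,(y+.5)/5-.5+oy])
E
python3 - <<'E'
from h import *
k={"scene":cr(200,33,215,204),"side":cr(203,28,237,165)}
print("knob",tri(k),tri(k,.144))
c={"scene":cr(202,151,310,259),"side":cr(203.5,148,208,142)}
print("coaster",tri(c),tri(c,.006),*[tri({n:c[n]},.006)[0] for n in c])
b={"scene":cr(199,104,215,204),"side":cr(202,124,237,165)}  # cap top centre
print("captop",tri(b),tri(b,.092))
bl=lambda n,x,y:(cr(x,y,215,204) if n=="scene" else cr(x,y,237,165))
st={"scene":(436*.64,266*.64),"side":(350*.64,281*.64)}
print("stand top",tri({n:np.array(v) for n,v in st.items()}))
E
```

```text
knob (array([0.6146, 0.0277, 0.1544]), array([ 0.06, -0.04,  0.07,  0.03])) (array([0.6126, 0.0272, 0.1444]), array([ 0.48,  2.03, -0.67,  3.26,  0.77]))
coaster (array([0.5594, 0.3085, 0.0051]), array([ 0.09, -0.07,  0.13,  0.07])) (array([0.5597, 0.3085, 0.006 ]), array([ 0.08, -0.18,  0.2 , -0.14, -0.04])) [0.5603 0.3086 0.006 ] [0.5588 0.3075 0.006 ]
captop (array([0.6136, 0.0239, 0.094 ]), array([-0.22,  0.14, -0.26, -0.12])) (array([0.6132, 0.0238, 0.0921]), array([-0.13,  0.54, -0.39,  0.48,  0.14]))
stand top (array([ 0.4611, -0.0177,  0.1609]), array([-0.28,  0.24, -0.3 , -0.18]))
```

Call:
jog_arm(
  motion=[
    [0.028, -0.06, 0, 0, 0, 0, 0],
    [0.055, -0.12, 0, 0, 0, 0, 0],
    [0.055, -0.12, 0, 0, 0, 0, 0],
    [0.055, -0.12, 0, 0, 0, 0, 0],
    [0.055, -0.12, 0, 0, 0, 0, 0],
  ],
)

```text
t: 0.65
tool_pos: [0.6155, 0.0273, 0.2312]
tcp_rot: [0.707, 0.707, -0.0, 0.0]
ft_force: [0.0, 0.5, -0.5]
opening: 0.998
finger_force: 0.0
```

```bash
python3 - <<'E'
from cell import ctrl
import cv2,numpy as np,pickle
s=ctrl.get_state();print(s["tool_pos"],s["tcp_rot"])
d=ctrl.get_image("wrist");d["s"]=s;pickle.dump(d,open("wrist1.pkl","wb"))
cv2.imwrite("pics/w1.png",cv2.resize(d["image"][...,::-1],(800,600),interpolation=cv2.INTER_CUBIC))
from h import *
for n,p in {"tealknob":{"scene":(514,481),"side":(459,201)},"perfcap":{"scene":(447,475),"side":(478,244)},"pinkknob":{"scene":(618,331),"side":(303,217)}}.items():
    print(n,tri({k:np.array(v)*.64 for k,v in p.items()}))
E
```

```text
[0.61546096 0.02725395 0.23121187] [ 7.07152427e-01  7.07061132e-01 -2.60272679e-05  9.04612879e-06]
tealknob (array([0.7233, 0.3416, 0.1455]), array([-0.26,  0.18, -0.46, -0.23]))
perfcap (array([0.7472, 0.2414, 0.0859]), array([-0.35,  0.21, -0.54, -0.23]))
pinkknob (array([0.3757, 0.3048, 0.1455]), array([-0.44,  0.48, -0.66, -0.51]))
```

View pics/w1.png

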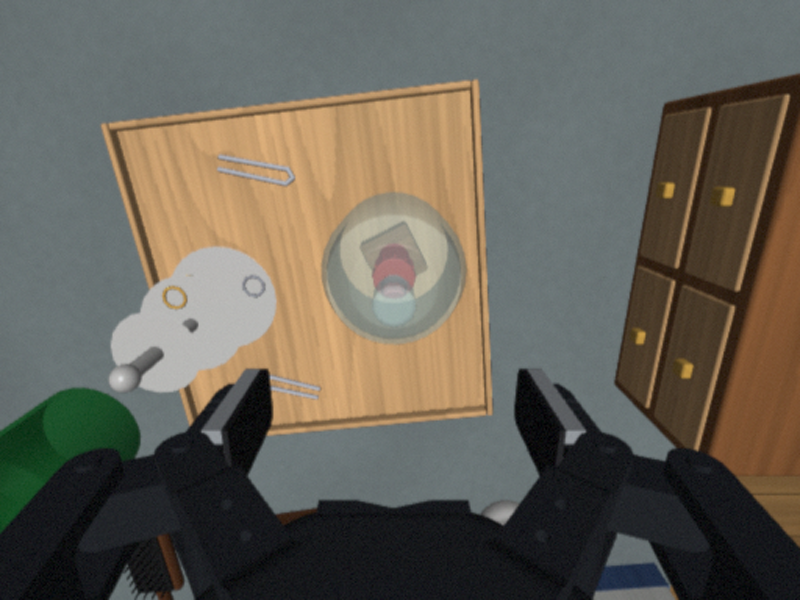

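The wrist view shows the knob's top at about (394,305), directly below between the fingers, with the cap's top at (393,271) behind it. Nothing stands near the fingers' path.

```bash
cat >> h.py <<'E'
from scipy.spatial.transform import Rotation as Ro
def wray(d,u,v,z):
    s=d["s"];T=np.array(d["tool_from_camera"]);R=Ro.from_quat(s["tcp_rot"]).as_matrix()
    r=R@T[:3,:3]@np.linalg.inv(d["mtx"])@[u,v,1];o=R@T[:3,3]+s["tool_pos"]
    return np.round(o+r*(z-o[2])/r[2],4)
E
python3 - <<'E'
from h import *
d=pickle.load(open("wrist1.pkl","rb"));q=lambda x,y,z:wray(d,(x+.5)*.64-.5,(y+.5)*.64-.5,z)
print(q(394,306,.156),q(393,271,.092))
E
```

```text
[0.6171 0.0278 0.156 ] [0.6165 0.0311 0.092 ]
```

Call:
jog_arm(
  motion=[
    [0, 0, 0.05, 0, 0, 0, 0],
    [0, 0, 0.1, 0, 0, 0, 0],
    [0, 0, 0.14, 0, 0, 0, 0],
    [0, 0, 0.17, 0, 0, 0, 0],
    [0, 0, 0.19, 0, 0, 0, 0],
    [0, 0, 0.206, 0, 0, 0, 0],
    [0, 0, 0.206, 0, 0, 0, 0],
    [0, 0, 0.206, 0, 0, 0, 0.5],
    [0, 0, 0.206, 0, 0, 0, 0.6],
    [0, 0, 0.206, 0, 0, 0, 0.7],
    [0, 0, 0.206, 0, 0, 0, 0.8],
    [0, 0, 0.206, 0, 0, 0, 0.9],
    [0, 0, 0.206, 0, 0, 0, 0.9],
    [0, 0, 0.206, 0, 0, 0, 0.9],
    [0, 0, 0.206, 0, 0, 0, 0.9],
  ],
  newtons=40,
)

```text
t: 2.2
tool_pos: [0.6153, 0.0275, 0.1288]
tcp_rot: [0.707, 0.707, 0.0, 0.0]
ft_force: [2.5, 0.3, 6.0]
opening: 0.276
finger_force: 39.7
```

Call:
jog_arm(
  motion=[
    [0, 0, -0.004, 0, 0, 0, 0.9],
    [0, 0, -0.012, 0, 0, 0, 0.9],
    [0, 0, -0.024, 0, 0, 0, 0.9],
    [0, 0, -0.04, 0, 0, 0, 0.9],
    [0, 0, -0.06, 0, 0, 0, 0.9],
    [0, 0, -0.08, 0, 0, 0, 0.9],
    [0, 0, -0.1, 0, 0, 0, 0.9],
    [0, 0, -0.12, 0, 0, 0, 0.9],
    [0, 0, -0.14, 0, 0, 0, 0.9],
    [0, 0, -0.16, 0, 0, 0, 0.9],
    [0, 0, -0.18, 0, 0, 0, 0.9],
    [0, 0, -0.2, 0, 0, 0, 0.9],
    [0, 0, -0.22, 0, 0, 0, 0.9],
    [0, 0, -0.235, 0, 0, 0, 0.9],
    [0, 0, -0.245, 0, 0, 0, 0.9],
    [0, 0, -0.25, 0, 0, 0, 0.9],
    [0, 0, -0.25, 0, 0, 0, 0.9],
    [0, 0, -0.25, 0, 0, 0, 0.9],
  ],
)

```text
t: 4.0
tool_pos: [0.6149, 0.0275, 0.2529]
tcp_rot: [0.707, 0.707, -0.0, -0.0]
ft_force: [0.5, 0.0, -3.2]
opening: 0.274
finger_force: 39.4
```

```bash
python3 - <<'E'
from cell import ctrl
import cv2,numpy as np,pickle
s=ctrl.get_state();print(s["ft_force"],s["opening"])
a=[ctrl.get_image(n)["image"][...,::-1] for n in("scene","side")]
m=np.hstack([cv2.resize(a[0][120:320,180:380],(400,400),interpolation=3),cv2.resize(a[1][80:280,180:380],(400,400),interpolation=3)])
cv2.imwrite("pics/lift.png",m)
E
```

```text
[ 0.45121787  0.00685845 -3.16579343] 0.274207726938192
```

View pics/lift.png

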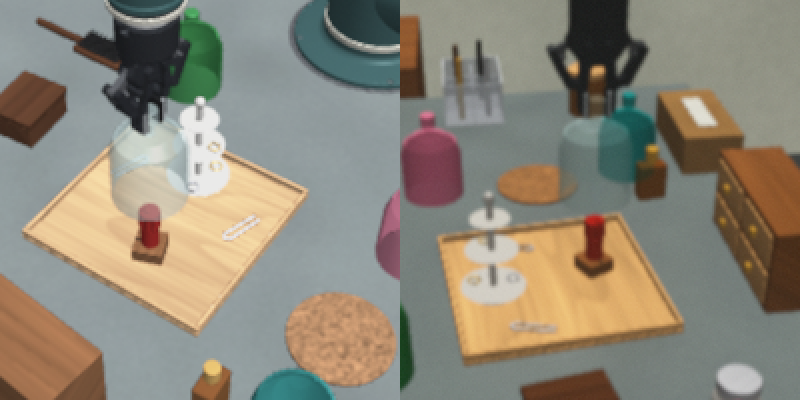

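The cloche is lifted and upright. The bare balm stands at about (150,215) in the left crop, clear below the rim. Next is the carry to the coaster.

Call:
jog_arm(
  motion=[
    [0.008, -0.002, 0, 0, 0, 0, 0.9],
    [0.025, -0.005, 0, 0, 0, 0, 0.9],
    [0.05, -0.01, 0, 0, 0, 0, 0.9],
    [0.09, -0.018, 0, 0, 0, 0, 0.9],
    [0.13, -0.025, 0, 0, 0, 0, 0.9],
    [0.18, -0.035, 0, 0, 0, 0, 0.9],
    [0.23, -0.045, 0, 0, 0, 0, 0.9],
    [0.28, -0.055, 0, 0, 0, 0, 0.9],
    [0.33, -0.065, 0, 0, 0, 0, 0.9],
    [0.38, -0.075, 0, 0, 0, 0, 0.9],
    [0.43, -0.085, 0, 0, 0, 0, 0.9],
    [0.47, -0.092, 0, 0, 0, 0, 0.9],
    [0.51, -0.1, 0, 0, 0, 0, 0.9],
    [0.537, -0.105, 0, 0, 0, 0, 0.9],
    [0.553, -0.109, 0, 0, 0, 0, 0.9],
    [0.562, -0.111, 0, 0, 0, 0, 0.9],
    [0.562, -0.111, 0, 0, 0, 0, 0.9],
    [0.562, -0.111, 0, 0, 0, 0, 0.9],
  ],
)

```text
t: 5.9
tool_pos: [0.5597, 0.308, 0.2533]
tcp_rot: [0.707, 0.707, -0.0, 0.0]
ft_force: [-0.6, 0.6, -3.6]
opening: 0.278
finger_force: 39.4
```

Call:
jog_arm(
  motion=[
    [0, 0, 0.01, 0, 0, 0, 0.9],
    [0, 0, 0.03, 0, 0, 0, 0.9],
    [0, 0, 0.06, 0, 0, 0, 0.9],
    [0, 0, 0.09, 0, 0, 0, 0.9],
    [0, 0, 0.12, 0, 0, 0, 0.9],
    [0, 0, 0.15, 0, 0, 0, 0.9],
    [0, 0, 0.175, 0, 0, 0, 0.9],
    [0, 0, 0.195, 0, 0, 0, 0.9],
    [0, 0, 0.21, 0, 0, 0, 0.9],
    [0, 0, 0.222, 0, 0, 0, 0.9],
    [0, 0, 0.23, 0, 0, 0, 0.9],
    [0, 0, 0.236, 0, 0, 0, 0.9],
    [0, 0, 0.24, 0, 0, 0, 0.9],
    [0, 0, 0.243, 0, 0, 0, 0.9],
    [0, 0, 0.245, 0, 0, 0, 0.9],
    [0, 0, 0.247, 0, 0, 0, 0.9],
    [0, 0, 0.249, 0, 0, 0, 0.9],
    [0, 0, 0.25, 0, 0, 0, 0.9],
    [0, 0, 0.25, 0, 0, 0, 0.9],
  ],
)

```text
t: 7.8
tool_pos: [0.5597, 0.3086, 0.1288]
tcp_rot: [0.707, 0.707, 0.0, 0.0]
ft_force: [0.8, -1.3, 2.0]
opening: 0.277
finger_force: 39.8
```

Contact: the vertical force went from −3.4 to +2 N. I'll release and then rise.

Call:
jog_arm(
  motion=[
    [0, 0, 0, 0, 0, 0, 0.7],
    [0, 0, 0, 0, 0, 0, 0.5],
    [0, 0, 0, 0, 0, 0, 0.3],
    [0, 0, 0, 0, 0, 0, 0],
    [0, 0, 0, 0, 0, 0, 0],
    [0, 0, 0, 0, 0, 0, 0],
    [0, 0, 0, 0, 0, 0, 0],
    [0, 0, -0.01, 0, 0, 0, 0],
    [0, 0, -0.04, 0, 0, 0, 0],
    [0, 0, -0.09, 0, 0, 0, 0],
    [0, 0, -0.15, 0, 0, 0, 0],
    [0, 0, -0.2, 0, 0, 0, 0],
    [0, 0, -0.2, 0, 0, 0, 0],
    [0, 0, -0.2, 0, 0, 0, 0],
  ],
  newtons=20,
)

```text
t: 9.2
tool_pos: [0.5597, 0.3086, 0.2296]
tcp_rot: [0.707, 0.707, 0.001, 0.0]
ft_force: [0.8, 1.2, -0.4]
opening: 0.997
finger_force: 0.0
```

```bash
python3 - <<'E'
from cell import ctrl
import cv2,numpy as np,pickle
s=ctrl.get_state();print(s["tool_pos"],s["ft_force"],s["opening"],s["joint_positions"])
d={n:ctrl.get_image(n) for n in("scene","side","wrist")}
d["wrist"]["s"]=s;pickle.dump(d,open("placed.pkl","wb"))
a,b=[d[n]["image"][...,::-1] for n in("scene","side")]
f=lambda i,x,y,w,h:cv2.resize(i[y:y+h,x:x+w],(400,300),interpolation=3)
# coaster row (x4 : 100x75) ; balm row (x8: 50x37.5 -> use 64x48)
m=np.vstack([np.hstack([f(a,300,225,120,90),f(b,198,105,120,90)]),np.hstack([f(a,225,215,60,45),f(b,247,180,60,45)])])
cv2.imwrite("pics/placed.png",m)
E
```

```text
[0.55965339 0.3085642  0.22957786] [ 0.75035363  1.22118276 -0.43245658] 0.9973367254110029 [ 4.63970952e-01  3.77091781e-02  1.52711768e+00 -9.90985929e-06
  1.57515746e+00  4.63979298e-01]
```

View pics/placed.png

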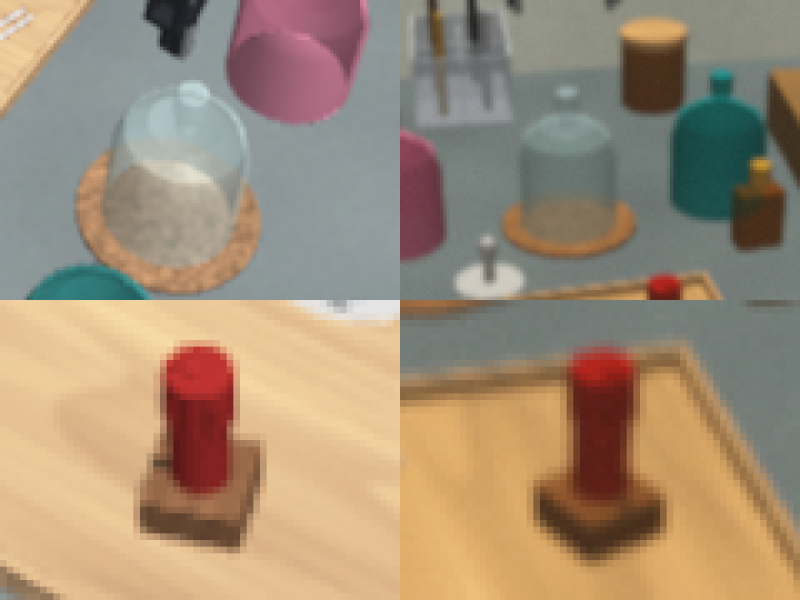

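The cloche stands upright and centred on the coaster. Next I'll move over the balm, pre-rotating a quarter turn clockwise so that one grasp can cover the whole twist.

Call:
jog_arm(
  motion=[
    [-0.02, 0.004, 0, 0, 0, 0.09, 0],
    [-0.08, 0.015, 0, 0, 0, 0.18, 0],
    [-0.15, 0.03, 0, 0, 0, 0.27, 0],
    [-0.22, 0.045, 0, 0, 0, 0.36, 0],
    [-0.29, 0.06, 0, 0, 0, 0.45, 0],
    [-0.36, 0.07, 0, 0, 0, 0.54, 0],
    [-0.43, 0.085, 0, 0, 0, 0.63, 0],
    [-0.5, 0.1, 0, 0, 0, 0.72, 0],
    [-0.54, 0.108, 0.02, 0, 0, 0.81, 0],
    [-0.563, 0.112, 0.05, 0, 0, 0.9, 0],
    [-0.563, 0.112, 0.08, 0, 0, 1, 0],
    [-0.563, 0.112, 0.1, 0, 0, 1, 0],
    [-0.563, 0.112, 0.11, 0, 0, 1, 0],
    [-0.563, 0.112, 0.11, 0, 0, 1, 0],
    [-0.563, 0.112, 0.11, 0, 0, 1, 0],
  ],
)

```text
t: 10.85
tool_pos: [0.6156, 0.0273, 0.1739]
tcp_rot: [1.0, 0.001, 0.0, -0.0]
ft_force: [-0.5, -1.0, -0.3]
opening: 0.996
finger_force: 0.0
```

```bash
python3 - <<'E'
from cell import ctrl
from h import *
s=ctrl.get_state();print(s["tool_pos"],s["tcp_rot"],s["joint_positions"][5])
d=ctrl.get_image("wrist");d["s"]=s;pickle.dump(d,open("wrist2.pkl","wb"))
T=np.linalg.inv(d["tool_from_camera"]);R=Ro.from_quat(s["tcp_rot"]).as_matrix()
X=T[:3,:3]@(R.T@(np.array([.6155,.0275,.092])-s["tool_pos"]))+T[:3,3];p=d["mtx"]@X;u,v=(p[:2]/p[2]).astype(int);x,y=u-50,v-38
print(x,y);cv2.imwrite("pics/w2.png",cv2.resize(d["image"][y:y+75,x:x+100,::-1],(800,600),interpolation=3))
f=lambda x,y,ox,oy:np.array([(x+.5)/6.6667-.5+ox,(y+.5)/6.6667-.5+oy])
c={"scene":f(199,68,225,215),"side":f(202,66,247,180)};print(tri(c),tri(c,.092))
E
```

```text
[0.61564491 0.0273035  0.17385135] [ 9.99999038e-01  1.36285229e-03  2.57455112e-04 -5.04339032e-06] 1.5709947283361743
201 157
(array([0.6137, 0.0244, 0.0933]), array([-0.12,  0.07, -0.13, -0.06])) (array([0.6134, 0.0244, 0.092 ]), array([-0.06,  0.32, -0.22,  0.31,  0.09]))
```

View pics/w2.png

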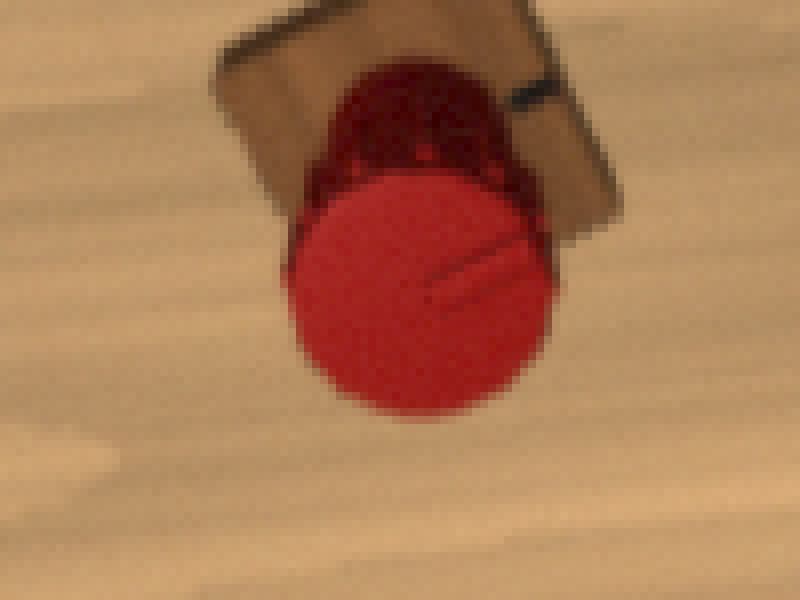

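The cap's top centre is at crop (422,293). The ridge points about 22° up-right, nearly parallel to the dark mark at (535,95), so the cap is close to shut and needs about 2 rad.

```bash
python3 - <<'E'
from h import *
d=pickle.load(open("wrist2.pkl","rb"));q=lambda x,y,z:wray(d,(x+.5)/8-.5+201,(y+.5)/8-.5+157,z)
c=q(422,293,.092);t=q(535,258,.094);m=q(535,95,.028)
print(c,t,m); a=lambda v:np.arctan2(v[1],v[0]); print(a(t-c),a(m-c))
E
```

```text
[0.6174 0.0258 0.092 ] [0.6221 0.0135 0.094 ] [0.6245 0.0098 0.028 ]
-1.2058035146001886 -1.1531520435543214
```

Call:
jog_arm(
  motion=[
    [0, 0.004, 0.03, 0, 0, 0, 0],
    [0, 0.004, 0.08, 0, 0, 0, 0],
    [0, 0.004, 0.13, 0, 0, 0, 0],
    [0, 0.004, 0.17, 0, 0, 0, 0],
    [0, 0.004, 0.2, 0, 0, 0, 0],
    [0, 0.004, 0.22, 0, 0, 0, 0],
    [0, 0.004, 0.22, 0, 0, 0, 0],
    [0, 0.004, 0.22, 0, 0, 0, 0.4],
    [0, 0.004, 0.22, 0, 0, 0, 0.5],
    [0, 0.004, 0.22, 0, 0, 0, 0.6],
    [0, 0.004, 0.22, 0, 0, 0, 0.7],
    [0, 0.004, 0.22, 0, 0, 0, 0.8],
    [0, 0.004, 0.22, 0, 0, 0, 0.8],
    [0, 0.004, 0.22, 0, 0, 0, 0.8],
    [0, 0.004, 0.22, 0, 0, 0, 0.8],
  ],
  newtons=30,
)

```text
t: 12.4
tool_pos: [0.6158, 0.0256, 0.0642]
tcp_rot: [1.0, 0.0, 0.0, -0.001]
ft_force: [-1.1, 5.0, 5.1]
opening: 0.34
finger_force: 29.8
```

Call:
jog_arm(
  motion=[
    [0, 0, 0, 0, 0, -0.04, 0.8],
    [0, 0, 0, 0, 0, -0.1, 0.8],
    [0, 0, 0, 0, 0, -0.16, 0.8],
    [0, 0, 0, 0, 0, -0.22, 0.8],
    [0, 0, 0, 0, 0, -0.28, 0.8],
    [0, 0, 0, 0, 0, -0.34, 0.8],
    [0, 0, 0, 0, 0, -0.4, 0.8],
    [0, 0, 0, 0, 0, -0.46, 0.8],
    [0, 0, 0, 0, 0, -0.52, 0.8],
    [0, 0, 0, 0, 0, -0.58, 0.8],
    [0, 0, 0, 0, 0, -0.64, 0.8],
    [0, 0, 0, 0, 0, -0.7, 0.8],
    [0, 0, 0, 0, 0, -0.76, 0.8],
    [0, 0, 0, 0, 0, -0.82, 0.8],
    [0, 0, 0, 0, 0, -0.88, 0.8],
    [0, 0, 0, 0, 0, -0.94, 0.8],
    [0, 0, 0, 0, 0, -1, 0.8],
    [0, 0, 0, 0, 0, -1, 0.8],
  ],
)

```text
t: 14.2
tool_pos: [0.6158, 0.0257, 0.0642]
tcp_rot: [0.706, 0.708, 0.001, -0.0]
ft_force: [-2.7, 5.0, 5.6]
opening: 0.341
finger_force: 29.8
```

```bash
python3 -c "
from cell import ctrl
s=ctrl.get_state();print(s['moment'],s['joint_torque'][5],s['joint_positions'][5],s['ft_force'])"
```

```text
[ 0.89863283  0.31346838 -0.00698104] -1.9983961433172226 -0.004449547531421588 [-2.67721892  5.04041862  5.60079389]
```

Call:
jog_arm(
  motion=[
    [0, 0, 0, 0, 0, -0.05, 0.8],
    [0, 0, 0, 0, 0, -0.1, 0.8],
    [0, 0, 0, 0, 0, -0.15, 0.8],
    [0, 0, 0, 0, 0, -0.2, 0.8],
    [0, 0, 0, 0, 0, -0.24, 0.8],
    [0, 0, 0, 0, 0, -0.27, 0.8],
    [0, 0, 0, 0, 0, -0.29, 0.8],
    [0, 0, 0, 0, 0, -0.29, 0.8],
  ],
)

```text
t: 15.0
tool_pos: [0.6159, 0.0253, 0.0642]
tcp_rot: [0.529, 0.849, 0.001, 0.0]
ft_force: [-0.7, 3.9, 5.3]
opening: 0.343
finger_force: 30.0
```

```bash
python3 -c "
from cell import ctrl
s=ctrl.get_state();print(s['moment'],s['joint_torque'][5],s['joint_positions'][5],s['ft_force'])"
```

```text
[ 0.66377464  0.03384841 -0.65963565] -1.443706937134266 -0.4565031237831185 [-0.66473602  3.85788995  5.3176659 ]
```

Moment about z is now −0.66 N m, so the cap has reached its stop. I'll release, rise and look.

Call:
jog_arm(
  motion=[
    [0, 0, 0, 0, 0, 0.02, 0.6],
    [0, 0, 0, 0, 0, 0.02, 0.4],
    [0, 0, 0, 0, 0, 0.02, 0],
    [0, 0, 0, 0, 0, 0.02, 0],
    [0, 0, 0, 0, 0, 0.02, 0],
    [0, 0, 0, 0, 0, 0.02, 0],
    [0, 0, -0.02, 0, 0, 0.02, 0],
    [0, 0, -0.06, 0, 0, 0.02, 0],
    [0, 0, -0.12, 0, 0, 0.02, 0],
    [0, 0, -0.18, 0, 0, 0.02, 0],
    [0, 0, -0.22, 0, 0, 0.02, 0],
    [0, 0, -0.22, 0, 0, 0.02, 0],
    [0, 0, -0.22, 0, 0, 0.02, 0],
  ],
)

```text
t: 16.3
tool_pos: [0.6155, 0.025, 0.1737]
tcp_rot: [0.542, 0.84, 0.0, 0.0]
ft_force: [0.3, -0.3, 0.2]
opening: 0.997
finger_force: 0.0
```

```bash
python3 - <<'E'
from cell import ctrl
from h import *
s=ctrl.get_state();print(s["tool_pos"],s["ft_force"])
d=ctrl.get_image("wrist");d["s"]=s;pickle.dump(d,open("wrist3.pkl","wb"))
T=np.linalg.inv(d["tool_from_camera"]);R=Ro.from_quat(s["tcp_rot"]).as_matrix()
X=T[:3,:3]@(R.T@(np.array([.6155,.0265,.092])-s["tool_pos"]))+T[:3,3];p=d["mtx"]@X;u,v=(p[:2]/p[2]).astype(int);x,y=u-50,v-38
print(x,y);e=ctrl.get_image("scene")["image"]
m=np.hstack([cv2.resize(d["image"][y:y+75,x+12:x+87],(400,400),interpolation=3),cv2.resize(e[200:320,300:420],(400,400),interpolation=3)])
cv2.imwrite("pics/w3.png",m[...,::-1])
E
```

```text
[0.61554539 0.0249687  0.1737387 ] [ 0.26135219 -0.34468129  0.16728346]
200 153
```

View pics/w3.png

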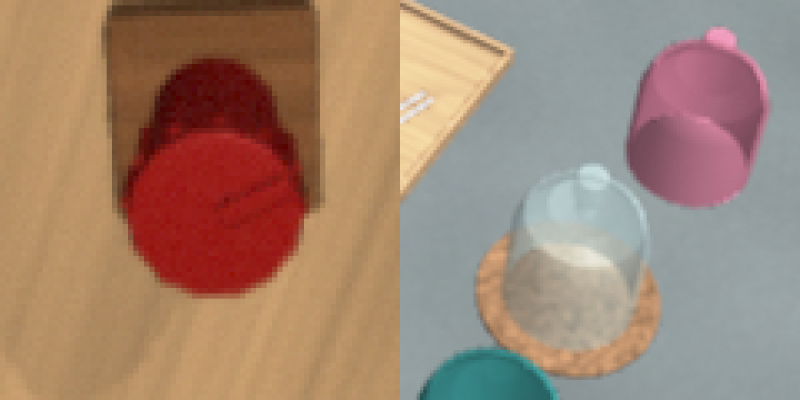

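The ridge now runs from the centre (216,213) to about (290,188). The cloche still stands upright on the coaster. I'll compute the turn from the mark direction measured earlier.

```bash
python3 - <<'E'
from h import *
d=pickle.load(open("wrist3.pkl","rb"));q=lambda x,y,z:wray(d,(x+.5)/5.333-.5+212,(y+.5)/5.333-.5+153,z)
c=q(216,213,.092);t=q(290,188,.094);v=t-c;a=np.arctan2(v[1],v[0]);print(c,t,a,a+1.153,a+1.2058)
E
```

```text
[0.6168 0.0263 0.092 ] [0.6258 0.0358 0.094 ] 0.8124186125847126 1.9654186125847126 2.018218612584713
```

```bash
python3 -c "
from cell import ctrl
print(ctrl.hand_in())"
```

```text
the job is handed in; nothing more can be done
None
```

The cloche stands upright and released on the cork coaster, the balm's cap measures about 2.0 rad open (at its stop), and the job is handed in with no verdict returned.

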